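# Push a bent-end bar home in a drill jig and lock the cam lever

## Robot

A 6-joint arm with a two-finger parallel gripper is mounted at the origin on a cart in front of the work surface, level with it; the furniture and walls round the work are solid. World frame = base frame: x ahead of the robot, y to its left, z up, the work surface at z = 0. Lengths are in m, angles in rad, forces in N, time in s.
With the tool pointing down it reaches from about 0.325 to 0.75 m from the base axis. Payload 7.6 kg.
Tool frame: the origin (TCP) lies on the mounting face of the last link; the fingertips stand 173 mm ahead of it and the grasp point (between the pads) lies 155 mm ahead of it (ctrl.tip_extent is the distance from the TCP to the fingertips, in m); z points along the fingers, y is the line along which they close (so a half turn about z gives the same grasp; the last joint's range is limited). The gripper opens to 85 mm and grips with 20 to 120 N. Pads are 22 mm wide; open, the fingers measure 114 mm over their backs; the gripper's body (76 mm by 85 mm) begins 54 mm behind the grasp point. The pads swing forward as they close: fully open they stand 13 mm farther back than shut.
Start: joints at [-1.336, 0.052, 1.401, -0, 1.689, -0.07], TCP at [0.158, -0.501, 0.405] pointing down, gripper open.
Joint ranges: [-2.9, 2.9], [-0.91, 2.17], [0.12, 2.37], [-1.06, 4.2], [0.26, 2.73], [-2.93, 2.93]. Speed limits (rad/s): [2.57, 2.57, 3.01, 3.14, 3.14, 3.14].

## Interface

Orientations are given as a unit quaternion [x, y, z, w].
In Python, from workcell import ctrl gives the robot as it stands.
- The arm moves only by the tool play_rows, never from a script. Its argument "steps" is a list of rows, each an object of numbers: "grip": the opening, from -1 (shut) to 1 (fully open); "x", "y", "z": the shift along the world's x, y, z scaled (see below); "turn": the turn about the world's z scaled (see below). A call has 1 to 5 rows; each row shifts and turns the commanded pose from where the row before left it; what a row does not reach is not made up. The controller multiplies each number of a shift by 100 mm and each number of a turn by 0.08 rad. A row lasts 1/12 s, in which the tool goes at most 41.7 mm and 7.16 degrees, less where a joint would pass 70% of its speed; a pose out of reach is approached as far as the arm can. A call with a number of a shift or a turn outside -1 to 1 is refused whole. A call with a gripper value outside its range is refused whole. The fingers move at their own pace and stop on an object; the grip force is fixed at half the most. Time passes only in rows, so rows that do not move let the fingers close. It gives the time, the measured TCP pose, the force, the opening and the grip force at its end, in the units of the state.
- ctrl.observe(): the state, without advancing time (a new reading comes with each control period).
- ctrl.snapshot(name): name is "scene" or "top" or "wrist"; returns (picture, depth): 384x512x3 uint8, blue, green, red; 384x512 float32, m along the optical axis (not along the pixel's ray), 0 where there is no reading.
- ctrl.get_calibration(name): a dict with "fx", "fy", "cx", "cy" (pixels), "k1" (the pictures are not rectified: a ray, as slopes to the right and down, at radius r is drawn at 1 + k1 r^2 times it, then the intrinsics apply), "eye" and "attitude" of the camera in the world; the wrist camera has in their place "tool_from_camera" (4x4, takes a point from camera to tool coordinates, whose origin is the TCP and whose axes are the flange's). Camera axes: x right, y up, looking along -z (the intrinsics and any distortion apply to the point x, -y, -z); pixel columns grow to the right and rows downward; lengths in m; the calibration is good to about 2 mm. A picture is of the moment at which its call begins: read the wrist's pose just before it. get_calibration takes no time and is no camera call.
- ctrl.job_done(): hands the job in; it is judged then, once.
The state is a dict: "t": time; "qpos": joint angles; "qd": joint speeds; "effort": joint torques, N m; "tcp_pos": TCP position; "orientation": TCP orientation; "contact_force": force on the tool from outside, world axes, zero at the start; "ft_torque": the same for the moment, N m; "gripper_width": finger opening in m; "gripper_force": force on a finger pad.
Only numpy, scipy, OpenCV 4.12 (cv2) and the standard library are available. Lean on these libraries where they do the work, as an engineer would, in place of code of your own. Each camera call takes 0.05 s, during which the arm holds its last target. There are 200 camera calls.

## Task

Get the steel bar ready for drilling: without picking anything up, push it flat against the jig's fence and slide it along, plain end first under the drill bush, until it sits hard against the end stop. Then push the red lever all the way round so that its cam clamps the bar against the fence. Leave the chuck, the tap wrench and the brass fitting where they are.

Things in the scene. Friction and masses are not known exactly. Their poses are not given: they have to be found in the camera images.
- jig: drill jig bolted to the bench (place and yaw vary). Origin: on the bench below the inner corner of fence face (plane x = 0) and end-stop face (plane y = 0); z up. Dark base plate x -98 to 44, y -265 to 25 mm, top at z = 10, on which the bar slides. Bright steel fence x 0 to 18, y -263 to 1, top z = 21. The bar belongs with its centre line at x = -8.5, plain end at y = 0, foot at y = -140 mm
- stop (a point): centre of the end stop's face: an 11 mm screw button on a blue block, facing the jig's -y, 16 mm above the bench; the bar's plain end comes to rest on it
- bush (a point): top centre of the steel drill bush, 37 mm above the bench. Its blue carrier bridges fence and bar path: jig x -22 to 29, y -40 to -8 mm, underside 24 mm, top 32 mm above the bench; the 8 mm thick bar slides through beneath it
- bar_tip (a point): plain end of the loose bar, mid-width, on its underside (10 mm above the bench). Bright steel bar, 140 mm long, 17 wide, 8 thick, 0.14 kg, lying flat on the jig plate along the fence, its other end bent up into a foot 4 mm thick and 20 mm high. It starts 30 to 75 mm off the fence, 85 to 125 mm short of the stop, up to 0.2 rad askew
- bar_foot (a point): centre of the outer face of the bar's upturned foot, 10 mm above the plate (20 mm above the bench); the face is 17 mm wide and 20 mm high, so its upper 9 mm stands above the fence. Seen from above the bar's centre line runs from here to bar_tip
- lever (a joint): angle of the cam lever, rad: 0 to 0.3 at the start (open, cam clear of the bar's path), grows anticlockwise seen from above, ends at 1.62. The cam nose meets the seated bar at about 1.2 and is over its high point near 1.57. No spring: friction holds it where it is left. It takes about 2 N at the grip to swing, up to about 8 N while clamping
- pivot (a point): on the lever's upright pivot axis, 28 mm above the bench, at jig x = -41, y = -54 mm. The steel hub round it is 22 mm across and ends just below this point
- grip (a point): middle of the lever's red plastic grip, on its axis, 68 mm from the pivot, 28 mm above the bench; the grip is 15 mm thick, 56 mm long, level, and points straight away from the pivot (end 96 mm from it). Seen from above it points 135 degrees anticlockwise from the jig's x at joint value 0, and turns with the  from the stop's side, past the robot, to the foot's side
- cam_nose (a point): tip of the cam nose under the lever, 25 mm from the pivot axis, 15 mm above the bench; the nose is 16 mm wide and rounded, the steel cam 11 mm high, lying 1 mm over the plate. It points along the fence when open and square to the fence when closed, where it clamps the bar's 8 mm edge
- chuck: drill chuck standing upright on the bench beyond the jig's stop end, 43 mm across, 50 mm high; origin centre of its underside; leave it alone
- wrench: chrome tap wrench lying on the bench between jig and robot, 22 x 166 x 12 mm, long along its y; origin centre of its underside; leave it alone
- fitting: brass hose fitting lying on the bench off the other end of the jig, 23 x 50 x 31 mm; origin centre of its underside; leave it alone
Mind the look-alikes: they are no part of the job. Leave any black look-alike of the part that bears bar_tip alone.

How it is judged:
On the way:
1. the bar is pushed home, plain end up to the stop and its side along the fence, while the lever is still open (y of bar_tip in the frame of jig above -0.005 m and x of each of bar_tip, bar_foot in the frame of jig above -0.0165 m and value of joint lever below 1.1 rad), for 0.2 s.
At the end, for the whole second after the job is handed in: the bar lies flat on the plate, both ends within 2 mm of the fence and its plain end within 2 mm of the end stop, the lever stands at 1.35 rad or more and the cam presses on the bar with more than 2 N (x of bar_tip in the frame of jig between -0.0105 and -0.0065 m and x of bar_foot in the frame of jig between -0.0105 and -0.0065 m and y of bar_tip in the frame of jig between -0.002 and 0.002 m and z of bar_tip in the frame of jig below 0.012 m and z of bar_foot in the frame of jig below 0.022 m and value of joint lever above 1.35 rad and contact force between lever and bar above 2 N); the robot touches nothing.
It fails at once if the bar is lifted or tipped (an end more than 5 mm off the plate) (z of bar_tip in the frame of jig above 0.015 m or z of bar_foot in the frame of jig above 0.0255 m).
It fails at once if chuck, tap wrench or brass fitting is shoved more than 15 mm (distance of any of chuck, wrench, fitting from where it was at the start of the episode above 0.015 m).
It also fails if it takes over 61 s, if anything falls off the work surface, if the arm or the gripper's body presses on something with over 40 N, if the wrist force passes 120 N, or if a joint passes its speed limit or range.

## Working session

There is one attempt and no reset: what is moved stays moved. The work goes in short steps, Python scripts to look and compute and a tool call to move; the robot and the scene stay as the last step left them, time stands still between calls to the robot, and variables do not carry over. Pictures are saved under pics/ and viewed, at most 10 in all, crops included, and the job is handed in when it is done.

Besides the shell and the picture viewer there is one more tool, called after "Call:" by a JSON object that holds its "fn" and its "kwargs". play_rows: Moves the arm, as the interface text tells. Shifts and turns lie within -1 to 1; 1 stands for 100 mm of shift or 0.08 rad of turn. Its arguments: {"type":"object","properties":{"steps":{"type":"array"}},"required":["steps"]}

```bash
mkdir -p pics; ls; cat > h.py <<'E'
import numpy as np, cv2
from workcell import ctrl
from scipy.spatial.transform import Rotation as R
def cam(n, s=None):
    c=ctrl.get_calibration(n)
    if 'eye' in c:
        e=np.array(c['eye']); a=np.array(c['attitude'])
        M=a if a.shape==(3,3) else R.from_quat(a).as_matrix()
    else:
        T=np.array(c['tool_from_camera']); Q=R.from_quat(s['orientation']).as_matrix()
        M=Q@T[:3,:3]; e=Q@T[:3,3]+np.array(s['tcp_pos'])
    return c,e,M
def ray(n,uv,s=None):
    c,e,M=cam(n,s); K=np.array([[c['fx'],0,c['cx']],[0,c['fy'],c['cy']],[0,0,1.]])
    p=cv2.undistortPoints(np.array(uv,float).reshape(-1,1,2),K,np.array([c['k1'],0,0,0.])).reshape(-1,2)
    d=np.c_[p[:,0],-p[:,1],-np.ones(len(p))]@M.T
    return e,d
def onz(n,uv,z,s=None):
    e,d=ray(n,uv,s); return e+d*((z-e[2])/d[:,2])[:,None]
def proj(n,P,s=None):
    c,e,M=cam(n,s); q=(np.array(P,float).reshape(-1,3)-e)@M; x=q[:,0]/-q[:,2]; y=-q[:,1]/-q[:,2]
    f=1+c['k1']*(x*x+y*y); return np.c_[c['fx']*x*f+c['cx'],c['fy']*y*f+c['cy']]
def dep(n,depth,s=None):
    v,u=np.mgrid[:384,:512]; e,d=ray(n,np.c_[u.ravel(),v.ravel()],s); return (e+d*depth.ravel()[:,None]).reshape(384,512,3)
E
python3 - <<'E'
from h import *
for n in('scene','top'):
    im,d=ctrl.snapshot(n); cv2.imwrite(f'pics/{n}0.png',im); np.savez(f'{n}0.npz',im=im,d=d); print(ctrl.get_calibration(n))
a=[cv2.imread('pics/scene0.png'),cv2.imread('pics/top0.png')]
s=ctrl.observe();print(s, ctrl.tip_extent)
E
```

```text
pics
{'fx': 424.3811838112596, 'fy': 424.3811838112596, 'cx': 252.34916500333773, 'cy': 189.0739503682082, 'k1': 0.02642868799792008, 'eye': array([-0.25248081,  0.67831547,  0.4882938 ]), 'attitude': array([-0.24406242,  0.48771961,  0.75524017, -0.36355934])}
{'fx': 468.0064878448786, 'fy': 468.0064878448786, 'cx': 259.29308900106736, 'cy': 191.18520087821992, 'k1': 0.03606584974791003, 'eye': array([0.33924067, 0.09239988, 1.30540434]), 'attitude': array([-0.05283256,  0.04950351,  0.71522387, -0.69513519])}
{'t': 0.1, 'qpos': array([-1.33629339e+00,  5.27584864e-02,  1.40159740e+00,  2.34134659e-05,
        1.68859535e+00, -7.02674099e-02]), 'qd': array([ 0.00052869, -0.00180639, -0.00240651,  0.000952  ,  0.00137877,
       -0.00063686]), 'effort': array([ 1.94831206e-03, -3.82583249e+01, -3.60985744e+01, -9.75946577e-07,
        4.73638123e-03,  2.50961261e-05]), 'tcp_pos': array([ 0.15757393, -0.50076975,  0.40397751]), 'orientation': array([ 9.88411394e-01,  1.51797412e-01, -4.41317866e-05, -6.77955084e-04]), 'contact_force': array([ 0.04024188, -0.15915782,  0.03982151]), 'ft_torque': array([-0.05374242,  0.03081854, -0.01309977]), 'gripper_force': 0.0, 'gripper_width': 0.08576783321333543} 0.1734
```

View pics/top0.png

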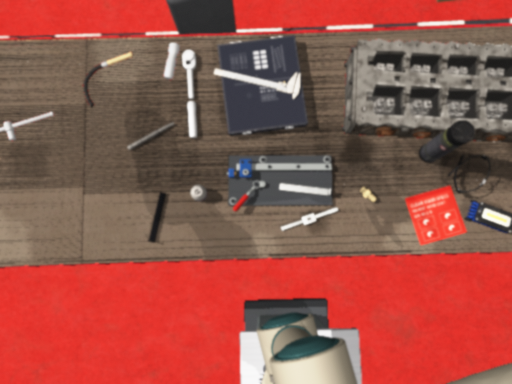

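View pics/scene0.png

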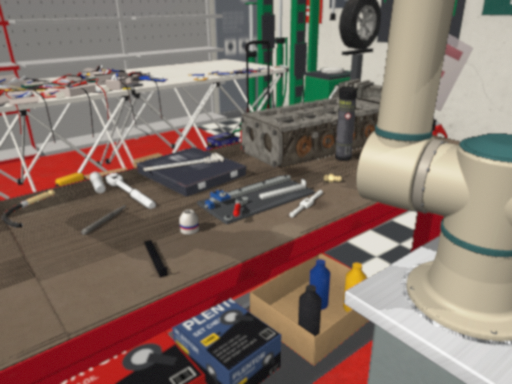

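The top view shows the jig at px (230–333, 155–207), with the fence on its upper side, the stop and bush in blue at (240,168) and the red lever at (243,198). The bright bar is at (305,189). The black look-alike is at (158,217), off the jig, so it is not the part. I'll confirm this in an enlarged crop.

```bash
python3 - <<'E'
from h import *
im=np.load('top0.npz')['im']
c=im[145:220,215:350]
cv2.imwrite('pics/crop0.png',cv2.resize(c,None,fx=5.9,fy=5.9,interpolation=cv2.INTER_CUBIC))
for uv in[(230,205),(333,205),(333,156),(305,189),(158,217),(243,198)]: print(uv,onz('top',[uv],.01))
E
```

```text
(230, 205) [[0.4917612  0.17852101 0.01      ]]
(333, 205) [[ 0.48354658 -0.10786235  0.01      ]]
(333, 156) [[ 0.62255318 -0.11487595  0.01      ]]
(305, 189) [[ 0.53074476 -0.03207827  0.01      ]]
(158, 217) [[0.46407735 0.37876255 0.01      ]]
(243, 198) [[0.51037427 0.14186297 0.01      ]]
```

View pics/crop0.png

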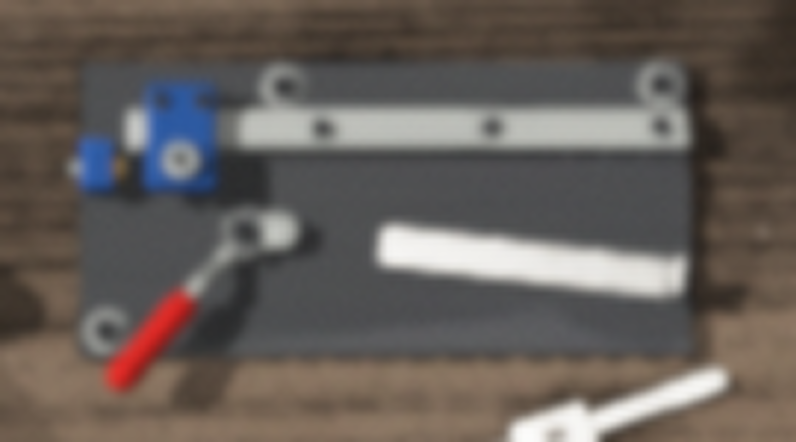

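The crop shows the bright bar lying on the plate, plain end at crop px (380,245) and upturned foot at (683,275). The red lever is at about (150,340) with the hub at (243,230), and the stop is at (97,165). This is the bar that fits the description; the black one is off the jig. Next I go over it for a closer wrist view.

Call:
{"fn": "play_rows", "kwargs": {"steps": [{"x": 0.21, "y": 0.33, "z": 0, "turn": -0.28, "grip": -1}, {"x": 0.21, "y": 0.33, "z": 0, "turn": -0.28, "grip": -1}, {"x": 0.21, "y": 0.33, "z": 0, "turn": -0.28, "grip": -1}, {"x": 0.21, "y": 0.33, "z": 0, "turn": -0.28, "grip": -1}, {"x": 0.21, "y": 0.33, "z": 0, "turn": -0.28, "grip": -1}]}}

```text
t: 0.52
tcp_pos: [0.263, -0.3342, 0.4043]
orientation: [0.995, 0.095, -0.0, -0.0]
contact_force: [-0.0, 0.5, -0.1]
gripper_width: 0.0255
gripper_force: 0.0
```

Call:
{"fn": "play_rows", "kwargs": {"steps": [{"x": 0.21, "y": 0.33, "z": 0, "turn": -0.28, "grip": -1}, {"x": 0.21, "y": 0.33, "z": 0, "turn": -0.28, "grip": -1}, {"x": 0.21, "y": 0.33, "z": 0, "turn": -0.28, "grip": -1}, {"x": 0.21, "y": 0.33, "z": 0, "turn": -0.28, "grip": -1}, {"x": 0.21, "y": 0.33, "z": 0, "turn": -0.28, "grip": -1}]}}

```text
t: 0.93
tcp_pos: [0.368, -0.1689, 0.4046]
orientation: [0.999, 0.04, -0.0, 0.0]
contact_force: [0.5, -1.3, -0.8]
gripper_width: -0.0002
gripper_force: 0.0
```

Call:
{"fn": "play_rows", "kwargs": {"steps": [{"x": 0.21, "y": 0.33, "z": 0, "turn": -0.28, "grip": -1}, {"x": 0.21, "y": 0.33, "z": 0, "turn": -0.28, "grip": -1}, {"x": 0.21, "y": 0.33, "z": 0, "turn": -0.28, "grip": -1}, {"x": 0.21, "y": 0.33, "z": 0, "turn": -0.28, "grip": -1}, {"x": 0.21, "y": 0.33, "z": 0, "turn": -0.28, "grip": -1}]}}

```text
t: 1.35
tcp_pos: [0.4731, -0.0038, 0.4044]
orientation: [1.0, -0.016, -0.0, 0.0]
contact_force: [-0.1, -2.1, 0.1]
gripper_width: -0.0005
gripper_force: 0.0
```

Call:
{"fn": "play_rows", "kwargs": {"steps": [{"x": 0.0, "y": 0.1, "z": 0, "turn": 0, "grip": -1}, {"x": 0, "y": 0, "z": 0, "turn": 0, "grip": -1}, {"x": 0, "y": 0, "z": 0, "turn": 0, "grip": -1}]}}

```text
t: 1.6
tcp_pos: [0.4724, 0.0043, 0.4043]
orientation: [1.0, -0.015, -0.001, 0.0]
contact_force: [0.6, -0.4, 0.1]
gripper_width: -0.0001
gripper_force: 0.0
```

```bash
python3 - <<'E'
from h import *
s=ctrl.observe(); im,d=ctrl.snapshot('wrist'); cv2.imwrite('pics/w0.png',im); np.savez('w0.npz',im=im,d=d,p=s['tcp_pos'],q=s['orientation'])
print(s['t'],s['tcp_pos'],s['orientation'],s['gripper_width'],ctrl.tip_extent,ctrl.get_calibration('wrist'))
E
```

```text
1.6 [0.47243667 0.00429905 0.40428073] [ 9.99889124e-01 -1.48776381e-02 -5.84608511e-04  2.30381190e-04] -0.00013807693084001298 0.1734 {'fx': 345.5441539156289, 'fy': 345.5441539156289, 'cx': 258.4806266197306, 'cy': 188.88972662881213, 'k1': 0.015284665801793768, 'tool_from_camera': array([[ 1.18468023e-03,  9.55751425e-01,  2.94173097e-01,
         7.65348327e-02],
       [ 9.99999236e-01, -1.23608814e-03, -1.11714070e-05,
        -6.46591599e-04],
       [ 3.52946788e-04,  2.94172885e-01, -9.55752159e-01,
         2.93943311e-02],
       [ 0.00000000e+00,  0.00000000e+00,  0.00000000e+00,
         1.00000000e+00]])}
```

View pics/w0.png

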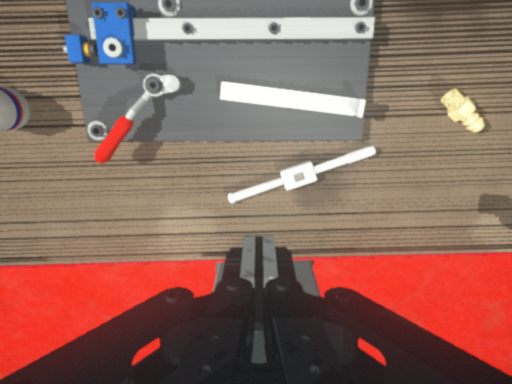

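The wrist view shows the fence's inner lower edge at row ~39 (cols 145–373), the bush at (112,47), the hub at (153,84) and the lever end at (104,155). The bar tip is at (221,92), the foot at (362,107), and the wrench at (303,175).

```bash
cat > meas.py <<'E'
from h import *
def fit(pts):
    d=cv2.fitLine(np.float32(pts),cv2.DIST_HUBER,0,.01,.01).ravel(); return d[:2],d[2:]
E
python3 - <<'E'
from meas import *
z=np.load('w0.npz'); im=z['im']; s=dict(tcp_pos=z['p'],orientation=z['q'])
hsv=cv2.cvtColor(im,cv2.COLOR_BGR2HSV); g=im.min(2).astype(int)
# fence inner edge at z=.021
e=[]
for u in range(150,370,4):
    col=g[28:55,u]; gr=np.diff(col); k=gr.argmin(); e.append((u,28+k+.5))
P=onz('w',[(0,0)],0,s) if 0 else onz('wrist',e,.021,s)
d,p=fit(P[:,:2]); 
if d[1]<0:d=-d
yaw=np.arctan2(-d[0],d[1]); ex=np.array([np.cos(yaw),np.sin(yaw)]); ey=np.array([-np.sin(yaw),np.cos(yaw)])
print('yaw',yaw,'res',np.std((P[:,:2]-p)@ex))
bush=onz('wrist',[(112,47.5)],.037,s)[0,:2]; hub=onz('wrist',[(153,84)],.028,s)[0,:2]; right=onz('wrist',[(374,27)],.021,s)[0,:2]
x0=p@ex
for n,q,yy in(('bush',bush,-24),('hub',hub,-54),('fend',right,-263)): print(n,q,'jx',(q@ex-x0)*1e3,'y0 est',q@ey-yy/1e3)
# bar mask
m=((g>190)).astype(np.uint8); m[:70]=0;m[125:]=0;m[:,:205]=0;m[:,400:]=0
c=max(cv2.findContours(m,0,2)[0],key=cv2.contourArea); r=cv2.minAreaRect(c); b=cv2.boxPoints(r); print(b)
B=onz('wrist',b,.018,s); print(B)
y0=np.mean([bush@ey+.024,hub@ey+.054])
print('bar jig', np.c_[B[:,:2]@ex-x0,B[:,:2]@ey-y0])
red=((hsv[...,0]<8)|(hsv[...,0]>172))&(hsv[...,1]>150)&(hsv[...,2]>100); red[200:]=0
c=max(cv2.findContours(red.astype(np.uint8),0,2)[0],key=cv2.contourArea); r=cv2.boxPoints(cv2.minAreaRect(c)); G=onz('wrist',r,.028,s)[:,:2]; print('grip',G, G.mean(0))
v=G.mean(0)-hub; print(np.hypot(*v), np.arctan2(v@ey,v@ex)-2.356)
print('origin',ex*x0+ey*y0)
W=onz('wrist',[(375,151),(231,198),(443,93),(10,108)],.01,s); print('wrench etc',W)
E
```

```text
yaw -0.027520137 res 0.00019560037898744596
bush [0.58208896 0.13414928] jx -9.411232460087128 y0 est 0.1741156309366595
hub [0.54978864 0.10366522] jx -40.860502316217406 y0 est 0.17275431603563507
fend [ 0.59441034 -0.10640526] jx 9.524739809185444 y0 est 0.17299122444817783
[[218.72006  98.94417]
 [221.09067  80.52652]
 [365.24698  99.0813 ]
 [362.87637 117.49895]]
[[ 0.53385177  0.04278391  0.018     ]
 [ 0.55127618  0.03934104  0.018     ]
 [ 0.52943101 -0.10344363  0.018     ]
 [ 0.51140079 -0.10221528  0.018     ]]
bar jig [[-0.05511608 -0.11597744]
 [-0.03760354 -0.11893955]
 [-0.05551147 -0.26227126]
 [-0.07356867 -0.2615395 ]]
grip [[0.48040885 0.17570354]
 [0.52301939 0.13929465]
 [0.51379233 0.12725384]
 [0.47046619 0.16352441]] [0.49692169 0.15144411]
0.07125823554128795 0.07822569452195571
origin [0.59213828 0.15720083]
wrench etc [[ 0.47495636 -0.11963422  0.01      ]
 [ 0.4264789   0.03673361  0.01      ]
 [ 0.53246999 -0.18385189  0.01      ]
 [ 0.52999201  0.25724123  0.01      ]]
```

Jig origin is at about (0.592, 0.157), yaw −0.0275. The lever is at about 0.08 rad, and bar sizes, hub and bush all check to ~1 mm. I descend on the near side of the bar.

Call:
{"fn": "play_rows", "kwargs": {"steps": [{"x": 0.06, "y": -0.07, "z": -0.38, "turn": 0, "grip": -1}, {"x": 0.06, "y": -0.07, "z": -0.38, "turn": 0, "grip": -1}, {"x": 0.06, "y": -0.07, "z": -0.38, "turn": 0, "grip": -1}, {"x": 0.06, "y": -0.07, "z": -0.38, "turn": 0, "grip": -1}, {"x": 0.06, "y": -0.07, "z": -0.38, "turn": 0, "grip": -1}]}}

```text
t: 2.07
tcp_pos: [0.502, -0.0328, 0.2135]
orientation: [1.0, -0.017, 0.001, 0.0]
contact_force: [0.5, -0.4, 0.2]
gripper_width: 0.0002
gripper_force: 0.0
```

Call:
{"fn": "play_rows", "kwargs": {"steps": [{"x": 0, "y": 0, "z": -0.12, "turn": 0, "grip": -1}, {"x": 0, "y": 0, "z": -0.1, "turn": 0, "grip": -1}, {"x": 0, "y": 0, "z": 0, "turn": 0, "grip": -1}, {"x": 0, "y": 0, "z": 0, "turn": 0, "grip": -1}]}}

```text
t: 2.4
tcp_pos: [0.5029, -0.0311, 0.1945]
orientation: [1.0, -0.016, 0.001, 0.0]
contact_force: [0.7, 0.1, 0.9]
gripper_width: -0.0004
gripper_force: 0.0
```

Call:
{"fn": "play_rows", "kwargs": {"steps": [{"x": 0, "y": 0, "z": -0.06, "turn": 0, "grip": -1}, {"x": 0.06, "y": 0, "z": 0, "turn": 0, "grip": -1}, {"x": 0.08, "y": 0, "z": 0, "turn": 0, "grip": -1}, {"x": 0.08, "y": 0, "z": 0, "turn": 0, "grip": -1}, {"x": 0.08, "y": 0, "z": 0, "turn": 0, "grip": -1}]}}

```text
t: 2.82
tcp_pos: [0.5337, -0.0307, 0.1874]
orientation: [1.0, -0.015, 0.0, 0.0]
contact_force: [-0.8, -0.0, 1.2]
gripper_width: -0.0001
gripper_force: 0.7
```

Call:
{"fn": "play_rows", "kwargs": {"steps": [{"x": 0.08, "y": 0, "z": 0, "turn": 0, "grip": -1}, {"x": 0.07, "y": 0, "z": 0, "turn": 0, "grip": -1}, {"x": 0.05, "y": 0, "z": 0, "turn": 0, "grip": -1}, {"x": 0, "y": 0, "z": 0, "turn": 0, "grip": -1}]}}

```text
t: 3.15
tcp_pos: [0.5535, -0.0308, 0.1867]
orientation: [1.0, -0.016, 0.0, 0.0]
contact_force: [-0.0, -0.4, -0.3]
gripper_width: 0.0001
gripper_force: 0.0
```

Call:
{"fn": "play_rows", "kwargs": {"steps": [{"x": 0.03, "y": 0, "z": 0.01, "turn": 0, "grip": -1}, {"x": 0.02, "y": 0, "z": 0, "turn": 0, "grip": -1}, {"x": 0.02, "y": 0, "z": 0, "turn": 0, "grip": -1}, {"x": 0, "y": 0, "z": 0, "turn": 0, "grip": -1}]}}

```text
t: 3.48
tcp_pos: [0.5587, -0.0308, 0.1874]
orientation: [1.0, -0.016, -0.003, 0.0]
contact_force: [-9.6, -0.3, 6.1]
gripper_width: -0.0001
gripper_force: 5.0
```

```bash
python3 - <<'E'
from h import *
s=ctrl.observe(); im,d=ctrl.snapshot('wrist'); cv2.imwrite('pics/w1.png',im)
print(s['t'],s['tcp_pos'],s['contact_force'])
E
```

```text
3.4833 [ 0.55873974 -0.03083355  0.18738543] [-9.58289416 -0.26286489  6.09342688]
```

View pics/w1.png

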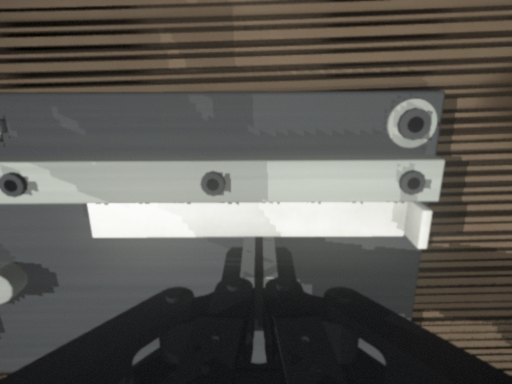

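The bar lies flush along the fence, with its tip at px (90,220) and foot at (430,225). Next I move behind the foot.

Call:
{"fn": "play_rows", "kwargs": {"steps": [{"x": -0.15, "y": 0, "z": 0, "turn": 0, "grip": -1}, {"x": -0.1, "y": 0, "z": 0.1, "turn": 0, "grip": -1}, {"x": 0, "y": 0, "z": 0.4, "turn": 0, "grip": -1}, {"x": 0.13, "y": -0.33, "z": 0, "turn": 0, "grip": -1}, {"x": 0.13, "y": -0.33, "z": 0, "turn": 0, "grip": -1}]}}

```text
t: 3.95
tcp_pos: [0.5614, -0.0966, 0.2413]
orientation: [1.0, -0.014, 0.003, 0.001]
contact_force: [0.3, 0.5, 0.1]
gripper_width: 0.0002
gripper_force: 0.0
```

Call:
{"fn": "play_rows", "kwargs": {"steps": [{"x": 0.13, "y": -0.31, "z": 0, "turn": 0, "grip": -1}, {"x": 0, "y": 0, "z": -0.2, "turn": 0, "grip": -1}, {"x": 0, "y": 0, "z": -0.2, "turn": 0, "grip": -1}, {"x": 0, "y": 0, "z": 0, "turn": 0, "grip": -1}, {"x": 0, "y": 0, "z": 0, "turn": 0, "grip": -1}]}}

```text
t: 4.37
tcp_pos: [0.5732, -0.1277, 0.1968]
orientation: [1.0, -0.016, -0.001, -0.0]
contact_force: [-0.2, -0.3, 0.6]
gripper_width: -0.0001
gripper_force: 0.0
```

Call:
{"fn": "play_rows", "kwargs": {"steps": [{"x": 0.003, "y": 0.1, "z": 0, "turn": 0, "grip": -1}, {"x": 0.003, "y": 0.1, "z": 0, "turn": 0, "grip": -1}, {"x": 0.003, "y": 0.1, "z": 0, "turn": 0, "grip": -1}, {"x": 0.003, "y": 0.1, "z": 0, "turn": 0, "grip": -1}, {"x": 0.003, "y": 0.1, "z": 0, "turn": 0, "grip": -1}]}}

```text
t: 4.78
tcp_pos: [0.5753, -0.0763, 0.1986]
orientation: [1.0, -0.015, 0.001, 0.0]
contact_force: [-1.0, -1.0, -0.4]
gripper_width: -0.0
gripper_force: 0.7
```

```bash
python3 - <<'E'
from h import *
s=ctrl.observe(); im,d=ctrl.snapshot('wrist'); cv2.imwrite('pics/w2.png',im)
print(s['t'],s['tcp_pos'],s['contact_force'])
E
```

```text
4.7833 [ 0.57526592 -0.07634115  0.19861832] [-0.95637283 -0.9532236  -0.37830057]
```

View pics/w2.png

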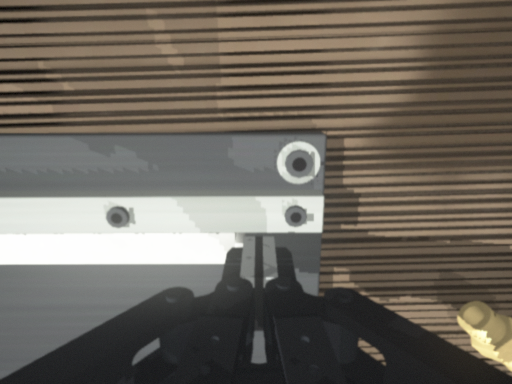

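The bar is being pushed and stays along the fence (bar lower edge at row 264, foot in contact at px (240,240)). Continue.

Call:
{"fn": "play_rows", "kwargs": {"steps": [{"x": 0.003, "y": 0.1, "z": 0, "turn": 0, "grip": -1}, {"x": 0.003, "y": 0.1, "z": 0, "turn": 0, "grip": -1}, {"x": 0.003, "y": 0.1, "z": 0, "turn": 0, "grip": -1}, {"x": 0.003, "y": 0.1, "z": -0.01, "turn": 0, "grip": -1}, {"x": 0.003, "y": 0.1, "z": 0, "turn": 0, "grip": -1}]}}

```text
t: 5.25
tcp_pos: [0.5768, -0.0272, 0.1974]
orientation: [1.0, -0.016, 0.001, 0.001]
contact_force: [0.2, -4.0, 3.6]
gripper_width: 0.0001
gripper_force: 3.4
```

Call:
{"fn": "play_rows", "kwargs": {"steps": [{"x": 0.003, "y": 0.08, "z": 0, "turn": 0, "grip": -1}, {"x": 0.0, "y": 0.04, "z": 0, "turn": 0, "grip": -1}, {"x": 0.0, "y": 0.04, "z": 0, "turn": 0, "grip": -1}, {"x": 0.0, "y": 0.03, "z": 0, "turn": 0, "grip": -1}, {"x": 0.0, "y": 0.0, "z": 0, "turn": 0, "grip": -1}]}}

```text
t: 5.67
tcp_pos: [0.5771, -0.0082, 0.1973]
orientation: [1.0, -0.015, 0.001, 0.0]
contact_force: [-0.0, -1.9, 5.8]
gripper_width: 0.0001
gripper_force: 3.0
```

Call:
{"fn": "play_rows", "kwargs": {"steps": [{"x": 0, "y": 0.03, "z": 0.01, "turn": 0, "grip": -1}, {"x": 0.0, "y": 0.03, "z": 0, "turn": 0, "grip": -1}, {"x": 0.0, "y": 0.02, "z": 0, "turn": 0, "grip": -1}, {"x": 0.0, "y": 0.0, "z": 0, "turn": 0, "grip": -1}]}}

```text
t: 6.0
tcp_pos: [0.5768, -0.0001, 0.1975]
orientation: [1.0, -0.015, -0.0, -0.0]
contact_force: [0.7, 1.3, 0.5]
gripper_width: 0.0002
gripper_force: 0.6
```

Call:
{"fn": "play_rows", "kwargs": {"steps": [{"x": 0, "y": 0.02, "z": 0, "turn": 0, "grip": -1}, {"x": 0.0, "y": 0.01, "z": 0, "turn": 0, "grip": -1}, {"x": 0.0, "y": 0.0, "z": 0, "turn": 0, "grip": -1}]}}

```text
t: 6.25
tcp_pos: [0.5768, 0.0025, 0.1975]
orientation: [1.0, -0.016, -0.0, -0.0]
contact_force: [0.4, -0.5, -0.2]
gripper_width: 0.0003
gripper_force: 0.3
```

Call:
{"fn": "play_rows", "kwargs": {"steps": [{"x": 0, "y": 0.015, "z": 0, "turn": 0, "grip": -1}, {"x": 0.0, "y": 0.0, "z": 0, "turn": 0, "grip": -1}]}}

```text
t: 6.42
tcp_pos: [0.5768, 0.0039, 0.1975]
orientation: [1.0, -0.016, -0.0, -0.0]
contact_force: [-0.1, 0.3, -0.7]
gripper_width: 0.0
gripper_force: 0.0
```

Call:
{"fn": "play_rows", "kwargs": {"steps": [{"x": 0, "y": 0.015, "z": 0, "turn": 0, "grip": -1}, {"x": 0.0, "y": 0.0, "z": 0, "turn": 0, "grip": -1}]}}

```text
t: 6.58
tcp_pos: [0.5768, 0.0054, 0.1975]
orientation: [1.0, -0.016, -0.0, -0.0]
contact_force: [-0.7, 0.9, 0.8]
gripper_width: 0.0002
gripper_force: 0.0
```

Call:
{"fn": "play_rows", "kwargs": {"steps": [{"x": 0, "y": 0.01, "z": 0, "turn": 0, "grip": -1}, {"x": 0.0, "y": 0.0, "z": 0, "turn": 0, "grip": -1}]}}

```text
t: 6.75
tcp_pos: [0.5768, 0.0064, 0.1977]
orientation: [1.0, -0.016, -0.0, -0.0]
contact_force: [0.1, 0.3, 0.4]
gripper_width: 0.0001
gripper_force: 0.0
```

Call:
{"fn": "play_rows", "kwargs": {"steps": [{"x": 0, "y": 0.01, "z": 0, "turn": 0, "grip": -1}, {"x": 0.0, "y": 0.0, "z": 0, "turn": 0, "grip": -1}]}}

```text
t: 6.92
tcp_pos: [0.5769, 0.0073, 0.1977]
orientation: [1.0, -0.016, 0.0, 0.0]
contact_force: [0.5, -0.2, 0.5]
gripper_width: 0.0003
gripper_force: 0.0
```

```bash
python3 - <<'E'
from h import *
s=ctrl.observe(); im,d=ctrl.snapshot('wrist'); cv2.imwrite('pics/w3.png',im); np.savez('w3.npz',im=im,p=s['tcp_pos'],q=s['orientation'])
print(s['t'],s['tcp_pos'],s['contact_force'])
E
```

```text
6.9167 [0.5768634  0.00733134 0.1977298 ] [ 0.54138332 -0.19794602  0.46843329]
```

View pics/w3.png

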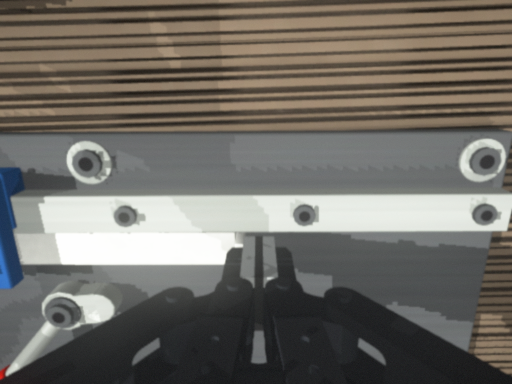

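The bar is still flush and now under the bush carrier. Its foot's top edge is at about px (236–244, 238). I check how far the foot is from home.

```bash
python3 - <<'E'
from h import *
z=np.load('w3.npz'); s=dict(tcp_pos=z['p'],orientation=z['q'])
O=np.array([.5921,.1572]); a=-.0275; Rm=np.array([[np.cos(a),np.sin(a)],[-np.sin(a),np.cos(a)]])
for uv in[(234.5,238),(244,238)]: print(uv,Rm@(onz('wrist',[uv],.030,s)[0,:2]-O))
# fence right end as reference: y -263, x 9
print(Rm@(onz('wrist',[(510,212)],.021,s)[0,:2]-O), Rm@(onz('wrist',[(20,212)],.021,s)[0,:2]-O))
print(z['im'][236:241,226:256].min(2))
E
```

```text
(234.5, 238) [ 0.00037788 -0.13915488]
(244, 238) [ 0.00036734 -0.14331439]
[ 0.00889696 -0.26327828] [ 0.00939793 -0.04181606]
[[243 243 242 242 242 241 241 235 208 168 182 181 170 164 156 148 140 130
  126 119 116 114 112 114 114 114 115 114 108  89]
 [243 243 242 241 241 240 240 237 214 173 184 179 171 165 159 150 143 133
  129 128 129 126 123 123 125 127 125 125 116  91]
 [242 243 242 240 240 240 240 237 220 181 186 182 175 168 159 152 143 133
  132 133 132 130 129 130 131 131 129 130 120  93]
 [241 241 241 240 240 240 240 238 223 191 187 183 177 170 163 154 147 136
  132 135 132 133 130 132 131 131 129 129 121  91]
 [241 240 239 240 239 240 240 237 225 200 191 187 179 172 166 157 147 136
  132 131 134 132 133 132 133 131 131 129 121  92]]
```

The foot is at jig y ≈ −143, so about 3 mm remain. The finger tips are thinner than I assumed.

Call:
{"fn": "play_rows", "kwargs": {"steps": [{"x": 0, "y": 0.015, "z": 0, "turn": 0, "grip": -1}, {"x": 0.0, "y": 0.01, "z": 0, "turn": 0, "grip": -1}, {"x": 0.0, "y": 0.0, "z": 0, "turn": 0, "grip": -1}]}}

```text
t: 7.22
tcp_pos: [0.5769, 0.0099, 0.1977]
orientation: [1.0, -0.016, 0.0, 0.0]
contact_force: [0.1, 1.3, -0.2]
gripper_width: 0.0002
gripper_force: 0.0
```

Call:
{"fn": "play_rows", "kwargs": {"steps": [{"x": 0, "y": 0.01, "z": 0, "turn": 0, "grip": -1}, {"x": 0.0, "y": 0.0, "z": 0, "turn": 0, "grip": -1}]}}

```text
t: 7.38
tcp_pos: [0.5769, 0.0103, 0.1978]
orientation: [1.0, -0.016, 0.0, 0.001]
contact_force: [0.5, -4.0, 0.1]
gripper_width: -0.0003
gripper_force: 2.3
```

Contact with the stop (Fy −4 N). I press slightly and hold.

Call:
{"fn": "play_rows", "kwargs": {"steps": [{"x": 0, "y": 0.004, "z": 0, "turn": 0, "grip": -1}, {"x": 0.0, "y": 0.0, "z": 0, "turn": 0, "grip": -1}, {"x": 0.0, "y": 0.0, "z": 0, "turn": 0, "grip": -1}, {"x": 0.0, "y": 0.0, "z": 0, "turn": 0, "grip": -1}]}}

```text
t: 7.72
tcp_pos: [0.5769, 0.0104, 0.1978]
orientation: [1.0, -0.016, 0.0, 0.001]
contact_force: [-0.1, -6.1, 0.2]
gripper_width: -0.0001
gripper_force: 3.0
```

```bash
python3 - <<'E'
from h import *
s=ctrl.observe(); im,d=ctrl.snapshot('wrist'); np.savez('w4.npz',im=im,p=s['tcp_pos'],q=s['orientation'])
print(s['t'],s['tcp_pos'],s['contact_force'])
O=np.array([.5921,.1572]); a=-.0275; Rm=np.array([[np.cos(a),np.sin(a)],[-np.sin(a),np.cos(a)]])
g=im.min(2).astype(int)
e=[(u,245+np.diff(g[245:290,u]).argmin()+.5) for u in range(90,225,15)]
print((Rm@(onz('wrist',e,.018,s)[:,:2]-O).T).T*1e3)
k=226+np.diff(g[239,226:246]).argmin()+.5; print(k,Rm@(onz('wrist',[(k,239)],.018,s)[0,:2]-O),Rm@(onz('wrist',[(k,239)],.03,s)[0,:2]-O))
E
```

```text
7.7167 [0.57689329 0.01038687 0.19775918] [-0.06035277 -6.11533176  0.23656818]
[[ -19.03432271  -65.01720746]
 [ -19.08654964  -72.24806324]
 [ -19.13658764  -79.49318083]
 [ -19.18440855  -86.75132449]
 [ -19.22998626  -94.0212374 ]
 [ -19.27329681 -101.30164363]
 [ -19.31431847 -108.59125015]
 [ -19.35303177 -115.88874896]
 [ -19.38941959 -123.19281923]]
234.5 [-0.00583608 -0.13544812] [-0.00015314 -0.13636224]
```

The bar is home: foot outer face at y ≈ −140, parallel to the fence. Next is the lever, so I retract, lift and go to the stop side of the grip.

Call:
{"fn": "play_rows", "kwargs": {"steps": [{"x": 0, "y": -0.08, "z": 0, "turn": 0, "grip": -1}, {"x": 0, "y": 0, "z": 0.3, "turn": 0, "grip": -1}, {"x": 0, "y": 0, "z": 0.3, "turn": 0, "grip": -1}, {"x": -0.12, "y": 0.355, "z": 0, "turn": 0, "grip": -1}, {"x": -0.12, "y": 0.355, "z": 0, "turn": 0, "grip": -1}]}}

```text
t: 8.18
tcp_pos: [0.5534, 0.0736, 0.2604]
orientation: [1.0, -0.017, 0.003, -0.001]
contact_force: [-0.4, 0.7, -0.1]
gripper_width: 0.0001
gripper_force: 0.0
```

Call:
{"fn": "play_rows", "kwargs": {"steps": [{"x": -0.12, "y": 0.355, "z": 0, "turn": 0, "grip": -1}, {"x": -0.12, "y": 0.355, "z": 0, "turn": 0, "grip": -1}, {"x": -0.12, "y": 0.355, "z": 0, "turn": 0, "grip": -1}, {"x": 0, "y": 0, "z": -0.2, "turn": 0, "grip": -1}, {"x": 0, "y": 0, "z": -0.1, "turn": 0, "grip": -1}]}}

```text
t: 8.6
tcp_pos: [0.516, 0.1822, 0.2267]
orientation: [1.0, -0.014, -0.0, -0.0]
contact_force: [-0.5, -0.2, -0.9]
gripper_width: 0.0002
gripper_force: 0.0
```

Call:
{"fn": "play_rows", "kwargs": {"steps": [{"x": 0, "y": 0, "z": -0.2, "turn": 0, "grip": -1}, {"x": 0, "y": 0, "z": -0.14, "turn": 0, "grip": -1}, {"x": 0, "y": 0, "z": 0, "turn": 0, "grip": -1}]}}

```text
t: 8.85
tcp_pos: [0.516, 0.1794, 0.1899]
orientation: [1.0, -0.016, -0.003, 0.001]
contact_force: [-0.8, 0.6, -1.2]
gripper_width: -0.0001
gripper_force: 0.0
```

```bash
cat > look.py <<'E'
from h import *
import sys
s=ctrl.observe(); im,d=ctrl.snapshot('wrist'); cv2.imwrite(f'pics/{sys.argv[1]}.png',im); np.savez(sys.argv[1]+'.npz',im=im,p=s['tcp_pos'],q=s['orientation'])
print(s['t'],s['tcp_pos'],s['contact_force'])
E
python3 look.py w5
```

```text
8.85 [0.51595718 0.17935664 0.18992629] [-0.80906584  0.56918518 -1.20115785]
```

View pics/w5.png

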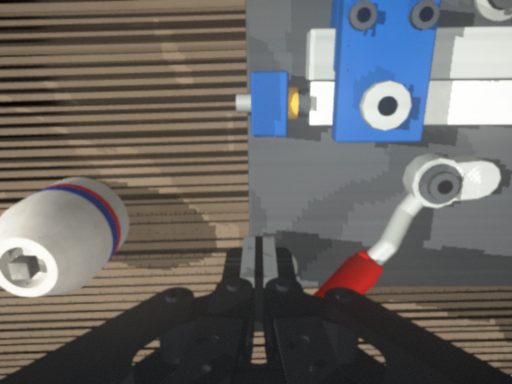

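The bar tip sits on the stop button at px (310,103). The finger (260,250) is on the stop side of the red grip (350,275). I swing the lever round the pivot.

Call:
{"fn": "play_rows", "kwargs": {"steps": [{"x": -0.08, "y": -0.16, "z": 0.03, "turn": 0, "grip": -1}, {"x": -0.096, "y": -0.082, "z": 0, "turn": 0, "grip": -1}, {"x": -0.06, "y": -0.076, "z": 0, "turn": 0, "grip": -1}, {"x": -0.056, "y": -0.075, "z": 0, "turn": 0, "grip": -1}, {"x": -0.042, "y": -0.086, "z": 0, "turn": 0, "grip": -1}]}}

```text
t: 9.32
tcp_pos: [0.4838, 0.1321, 0.1982]
orientation: [1.0, -0.016, 0.002, -0.001]
contact_force: [1.9, 2.4, 2.0]
gripper_width: 0.0002
gripper_force: 1.5
```

Call:
{"fn": "play_rows", "kwargs": {"steps": [{"x": -0.03, "y": -0.09, "z": 0, "turn": 0, "grip": -1}, {"x": -0.015, "y": -0.095, "z": 0, "turn": 0, "grip": -1}, {"x": -0.01, "y": -0.095, "z": 0, "turn": 0, "grip": -1}, {"x": 0.01, "y": -0.095, "z": 0, "turn": 0, "grip": -1}, {"x": 0.015, "y": -0.09, "z": 0, "turn": 0, "grip": -1}]}}

```text
t: 9.73
tcp_pos: [0.4804, 0.0854, 0.1965]
orientation: [1.0, -0.016, -0.0, -0.0]
contact_force: [1.3, 7.0, 0.1]
gripper_width: -0.0002
gripper_force: 3.9
```

```bash
python3 look.py w6
```

```text
9.7333 [0.48035856 0.08542494 0.19647134] [1.28797092 7.00282836 0.13908933]
```

View pics/w6.png

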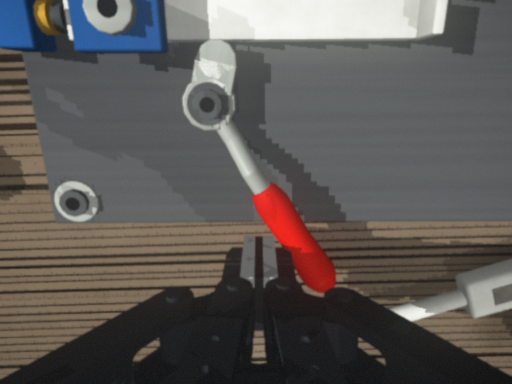

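The lever is at about 1.35 rad, with the cam nose (215,50) touching the bar and the bar still straight. I push on to the end.

Call:
{"fn": "play_rows", "kwargs": {"steps": [{"x": 0.025, "y": -0.05, "z": -0.01, "turn": 0, "grip": -1}, {"x": 0.025, "y": -0.045, "z": -0.01, "turn": 0, "grip": -1}, {"x": 0.025, "y": -0.04, "z": 0, "turn": 0, "grip": -1}, {"x": 0, "y": 0, "z": 0, "turn": 0, "grip": -1}]}}

```text
t: 10.12
tcp_pos: [0.4884, 0.0724, 0.1953]
orientation: [1.0, -0.016, -0.0, -0.0]
contact_force: [0.1, 0.2, 1.6]
gripper_width: -0.0003
gripper_force: 0.9
```

Call:
{"fn": "play_rows", "kwargs": {"steps": [{"x": 0.025, "y": -0.04, "z": 0, "turn": 0, "grip": -1}, {"x": 0, "y": 0, "z": 0, "turn": 0, "grip": -1}]}}

```text
t: 10.28
tcp_pos: [0.4903, 0.0694, 0.1947]
orientation: [1.0, -0.015, -0.002, -0.002]
contact_force: [-5.4, 10.3, 8.2]
gripper_width: -0.0002
gripper_force: 6.5
```

Force rises sharply at 14 N, which is the lever's end stop. Retract, lift and check.

Call:
{"fn": "play_rows", "kwargs": {"steps": [{"x": -0.08, "y": 0.1, "z": 0, "turn": 0, "grip": -1}, {"x": -0.05, "y": 0.05, "z": 0.05, "turn": 0, "grip": -1}, {"x": 0, "y": 0, "z": 0.4, "turn": 0, "grip": -1}, {"x": 0, "y": 0, "z": 0.4, "turn": 0, "grip": -1}, {"x": 0, "y": -0.2, "z": 0.4, "turn": 0, "grip": -1}]}}

```text
t: 10.7
tcp_pos: [0.4767, 0.0666, 0.3184]
orientation: [1.0, -0.014, -0.001, 0.0]
contact_force: [1.9, -1.0, 0.2]
gripper_width: 0.0002
gripper_force: 0.0
```

Call:
{"fn": "play_rows", "kwargs": {"steps": [{"x": 0, "y": 0, "z": 0, "turn": 0, "grip": -1}, {"x": 0, "y": 0, "z": 0, "turn": 0, "grip": -1}]}}

```text
t: 10.87
tcp_pos: [0.4776, 0.0646, 0.3194]
orientation: [1.0, -0.016, 0.002, 0.0]
contact_force: [-0.2, 0.6, -0.5]
gripper_width: 0.0
gripper_force: 0.0
```

```bash
python3 look.py w7; python3 - <<'E'
from h import *
im=cv2.imread('pics/w7.png'); cv2.imwrite('pics/w7c.png',cv2.resize(im[:240],None,fx=1.5,fy=1.5))
E
```

```text
10.8667 [0.47757478 0.06461537 0.31940501] [-0.20970808  0.55505943 -0.53176938]
```

View pics/w7c.png

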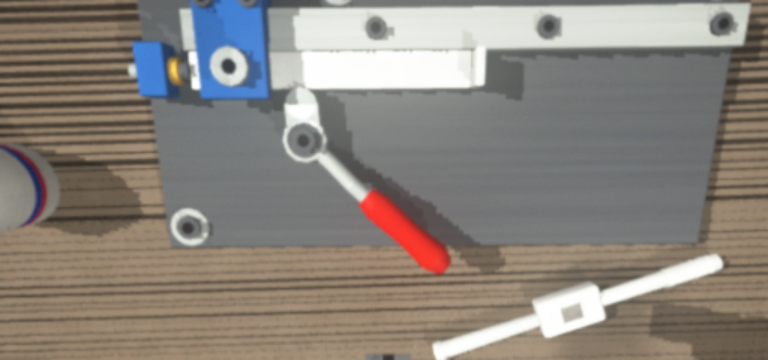

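The cam nose (300,95) is square to the bar. The bar lies flat along the fence with its tip on the stop button (190,70), and the lever is at about 1.6 rad. The wrench is untouched. I'm handing in.

```bash
python3 - <<'E'
from h import *
z=np.load('w7.npz'); s=dict(tcp_pos=z['p'],orientation=z['q'])
O=np.array([.5921,.1572]); a=-.0275; Rm=np.array([[np.cos(a),np.sin(a)],[-np.sin(a),np.cos(a)]])
f=lambda uv,h:Rm@(onz('wrist',[uv],h,s)[0,:2]-O)
foot=f((485/1.5,65/1.5),.03); v=f((408/1.5,232/1.5),.028)-f((303/1.5,140/1.5),.028); lev=np.arctan2(v[1],v[0])%(2*np.pi)-2.356
print(foot,lev)
if abs(foot[1]+.14)<.004 and lev>1.5: print(ctrl.job_done())
E
```

```text
[-0.00829961 -0.1407251 ] 1.6318211177811959
the job is handed in; nothing more can be done
None
```

The job is handed in: by my last camera check the bar lies along the fence with its foot within about 1 mm of its home position and the lever at about 1.6 rad. The clamp force wasn't measured directly, and the chuck, tap wrench and brass fitting were not touched.

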